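Set the length gauge to the pointed rider

TASK

Set the length gauge bolted to the bench: push its three-handled handwheel round, a little at a time, until the pointer on the slide stands exactly opposite the tip of the pointed rider on the rule (not the round rider). Move the pointer only by the handwheel, leave everything at rest, and do not disturb the loose wooden ring clamp and the small wooden block lying to the right.

Things in the scene. Friction and masses are not known exactly. Their poses are not given: they have to be found in the camera images.
- gauge: the length gauge: a grey steel bed 220 (x) x 260 (y) x 12 mm fixed to the bench; origin on its underside at bench-top level, midway along y and 10 mm nearer the -x edge than the middle, z up. Along its far (+x) edge runs a steel rule rail along y, top 26 mm above the bench, with black ticks 10 mm apart and two riders on it; nothing on the bed outside the handwheel's pegs is higher than 60 mm
- wheel_centre (a point): the handwheel's upright axis, at the top face of its disc (44 mm above the bench; 30 mm towards -x from the gauge's origin). The wheel is an aluminium disc of 60 mm radius with a hub 10 mm high and 16 mm radius on top, and three upright round black pegs, 14 mm diameter, standing 46 mm above the disc (tops 90 mm above the bench) on a circle of 50 mm radius, 120 degrees apart
- handwheel (a joint): angle of the handwheel in rad, counter-clockwise from above positive, free from -2.5 to 2.5. At 0 one peg stands in the gauge's +x direction from the axis, the others at 120 and 240 degrees. The wheel drives the slide by rack and pinion: +1 rad moves the pointer 20 mm towards the gauge's +y. It turns against friction of about 0.18 N m (about 4 N at a peg) and stays where it is left
- slide: the steel rack slide with its pointer, running along the gauge's y under the handwheel; travel 50 mm either way; its origin coincides with the gauge's origin when the pointer is in mid-travel. To be moved only by the handwheel
- pointer_tip (a point): the sharp tip of the slide's pointer, which points to the gauge's +x, 30 mm above the bench and 85 mm towards +x from the gauge's y axis
- mark_tip (a point): the sharp tip of the pointed rider, which points to the gauge's -x: the mark. It lies 4 mm beyond the pointer's line of travel, 31 mm above the bench, on either half of the rule; its x and y axes are parallel to the gauge's. The rider is fixed: a steel block about 20 mm wide, deep and high with a V-shaped nose and a brass screw. The other rider, a round drum of 28 mm diameter on the other half of the rule is not the mark
- clamp_mid (a point): middle of a loose wooden ring clamp, 30 x 101 x 19 mm, lying right of the gauge: leave it alone
- block_mid (a point): middle of a loose plain wooden block, 40 x 62 x 22 mm, lying right of the gauge: leave it alone

How it is judged (in metres and radians):
At the end, for the whole second after the job is handed in: The pointer's tip is within 3 mm, along the rule, of the tip of the pointed rider, and the handwheel is at rest (y of pointer_tip in the frame of mark_tip between -0.003 and 0.003 m and velocity of joint handwheel between -0.05 and 0.05 rad/s); the robot touches nothing.
It fails at once if the slide or its pointer is pushed directly (more than 2 N) (contact force between any of the fingers, the arm and slide above 2 N).
It fails at once if the ring clamp or the wooden block is shifted more than 20 mm (distance of any of clamp_mid, block_mid from where it was at the start of the episode above 0.02 m).
It also fails if it takes over 54 s, if anything falls off the work surface, if the arm or the gripper's body presses on something with over 40 N, if the wrist force passes 120 N, or if a joint passes its speed limit or range.

ROBOT

A 7-joint arm with a two-finger parallel gripper is mounted at the origin on a cart in front of the work surface, level with it; the furniture and walls round the work are solid. World frame = base frame: x ahead of the robot, y to its left, z up, the work surface at z = 0. Lengths are in m, angles in degrees, forces in N, time in s.
With the tool pointing down it reaches from about 0.425 to 0.825 m from the base axis. Payload 3.6 kg.
Tool frame: the origin (TCP) lies midway between the tips of the shut fingers; the grasp point (between the pads) lies 19 mm behind it; z points along the fingers, y is the line along which they close (so a half turn about z gives the same grasp; the last joint's range is limited). The gripper opens to 93 mm and grips with 3 to 60 N. Pads are 15 mm wide; open, the fingers measure 128 mm over their backs; the gripper's body (75 mm by 188 mm) begins 65 mm behind the grasp point.
Start: joints at [-69.013, 35.231, -0.722, 81.555, 0.464, 63.22, -2.315], TCP at [0.249, 0.6, 0.219] pointing down, gripper open.
Joint ranges: [-178.69, 178.69], [-17.37, 117.87], [-77.05, 75.6], [15.02, 138.74], [-78.02, 258.01], [0.78, 113.62], [-162.83, 162.83]. Speed limits (degrees/s): [159.86, 159.86, 180, 180, 180, 180, 180].

INTERFACE

Orientations are given as a 3x3 rotation matrix whose columns are the frame's x, y, z axes.
In Python, from workcell import * gives the robot as it stands.
- The arm moves only by the shell command python3 -m pendant 'ROWS' [OPENING] [FORCE]. ROWS is JSON, a list of rows, each an object with "delta_pos": the shift along the tool's x, y, z in units of 80 cm (1.0 is 80 cm), a list of three; "rot": the turn, a rotation vector about the tool's x, y, z in units of pi/2 rad (1.0 is pi/2 rad), a list of three. In form: [{"delta_pos": [x, y, z], "rot": [rx, ry, rz]}, ...]. A call has 1 to 5 rows; each row is the pose to reach, as a shift and turn from the pose commanded when the call began, along the tool's axes at that moment; what a row does not reach only later rows make up. A row lasts 1/10 s, in which the tool goes at most 50 mm and 8.59 degrees, less where a joint would pass 70% of its speed; a pose out of reach is approached as far as the arm can. A call with a number of a shift or a turn outside -1 to 1 is refused whole. A call with a gripper value outside its range is refused whole. OPENING is the opening, from 0 (shut) to 1 (fully open), set as the call begins (- or left out, the last holds). The fingers move at their own pace and stop on an object; FORCE is the grip in N (left out, the last holds). Time passes only in rows, so rows that repeat a pose let the fingers close. It gives the time, the measured TCP pose, the force, the opening and the grip force at its end, in the units of the state.
- get_obs(): the state, without advancing time (a new reading comes with each control period).
- grab_frame(name): name is "scene" or "top"; returns the picture (480x640x3 uint8, blue, green, red); there is no depth.
- calibration(name): a dict with "vfov" (degrees; the focal length in pixels is half the picture's height over the tangent of half this angle, whatever the lens; pixels are square), "cx", "cy" (the principal point, pixels), "camera_from_world" (4x4, takes a point from world to camera coordinates). Camera axes: x right, y down, z forward; pixel columns grow to the right and rows downward; lengths in m; the calibration is good to about 2 mm. A picture is of the moment at which its call begins. calibration takes no time and is no camera call.
- close_job(): hands the job in; it is judged then, once.
The state is a dict: "t": time; "joint_positions": joint angles; "dq": joint speeds; "joint_efforts": joint torques, N m; "tool_pos": TCP position; "tool_rot": TCP orientation; "contact_force": force on the tool from outside, world axes, zero at the start; "moment": the same for the moment, N m; "opening": finger opening in m; "grasp_force": force on a finger pad.
Only numpy, scipy, OpenCV 4.12 (cv2) and the standard library are available. Lean on these libraries where they do the work, as an engineer would, in place of code of your own. Each camera call takes 0.05 s, during which the arm holds its last target. There are 200 camera calls.

## Working session

There is one attempt and no reset: what is moved stays moved. The work goes in short steps, Python scripts to look and compute and a shell command to move; the robot and the scene stay as the last step left them, time stands still between calls to the robot, and variables do not carry over. Pictures are saved under pics/ and viewed, at most 10 in all, crops included, and the job is handed in when it is done.

```bash
ls; mkdir -p pics
python3 - <<'E'
from workcell import *
import cv2,numpy as np
for n in("scene","top"):
    cv2.imwrite(f"pics/{n}0.png",grab_frame(n)); c=calibration(n); print(n,c['vfov'],c['cx'],c['cy'],np.round(c['camera_from_world'],3).tolist(), [k for k in c])
o=get_obs();print(o['t'],o['tool_pos'],np.round(o['tool_rot'],3))
E
```

```text
pics
scene 48.447887850214975 321.68401480507 239.67293195174432 [[-0.774, -0.633, 0.007, 0.352], [-0.277, 0.329, -0.903, 0.254], [0.569, -0.701, -0.43, 0.451], [0.0, 0.0, 0.0, 1.0]] ['vfov', 'cx', 'cy', 'camera_from_world']
top 53.484263322807166 322.55094374873096 235.31383427652239 [[0.008, -1.0, 0.009, -0.153], [-0.985, -0.01, -0.171, 0.548], [0.171, -0.007, -0.985, 0.827], [0.0, 0.0, 0.0, 1.0]] ['vfov', 'cx', 'cy', 'camera_from_world']
0.1 [0.24853976 0.59985265 0.21762252] [[-0.924  0.383 -0.001]
 [ 0.383  0.924 -0.002]
 [-0.    -0.002 -1.   ]]
```

View pics/top0.png

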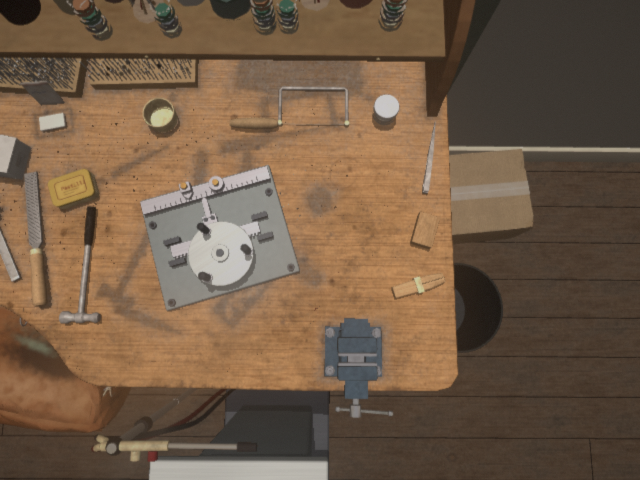

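View pics/scene0.png

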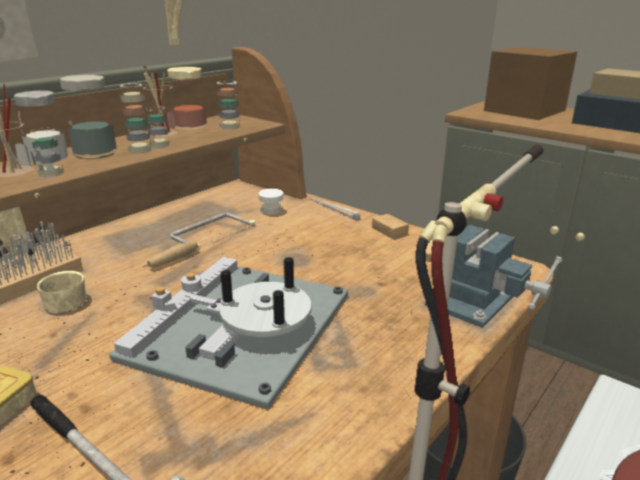

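The top view shows the gauge centred near (220,240), yawed about 14°. The riders on the rule are near (187,190) and (216,184), the pointer is near (207,205), and the pegs are near (203,228), (204,277) and (247,255). The clamp (418,286) and block (424,230) are well to the right. I'll zoom in.

Run:
```python
import cv2
a=cv2.imread("pics/top0.png")[160:315,135:305]; cv2.imwrite("pics/c1.png",cv2.resize(a[:60,:],None,fx=4.7,fy=4.7*1,interpolation=cv2.INTER_CUBIC))
b=cv2.resize(a,(658,600),interpolation=cv2.INTER_CUBIC);cv2.imwrite("pics/c1.png",b)
s=cv2.imread("pics/scene0.png")[250:370,110:270];cv2.imwrite("pics/c2.png",cv2.resize(s,(800,600),interpolation=cv2.INTER_CUBIC))
```

```text
(no output)
```

View pics/c1.png

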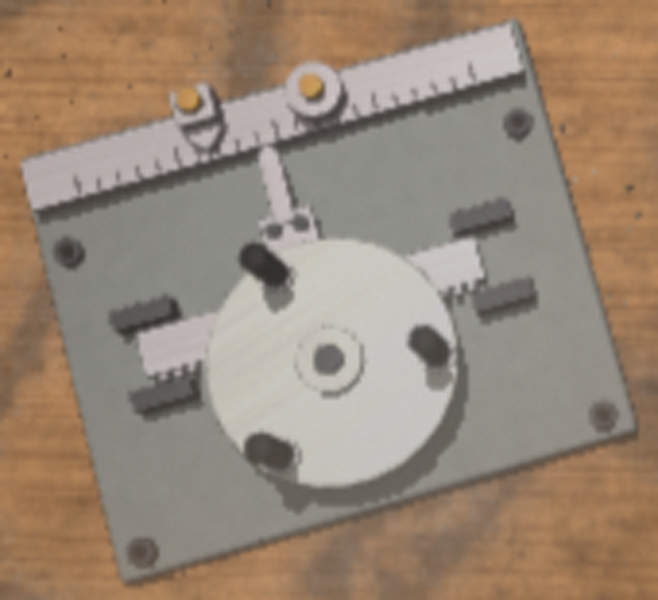

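View pics/c2.png

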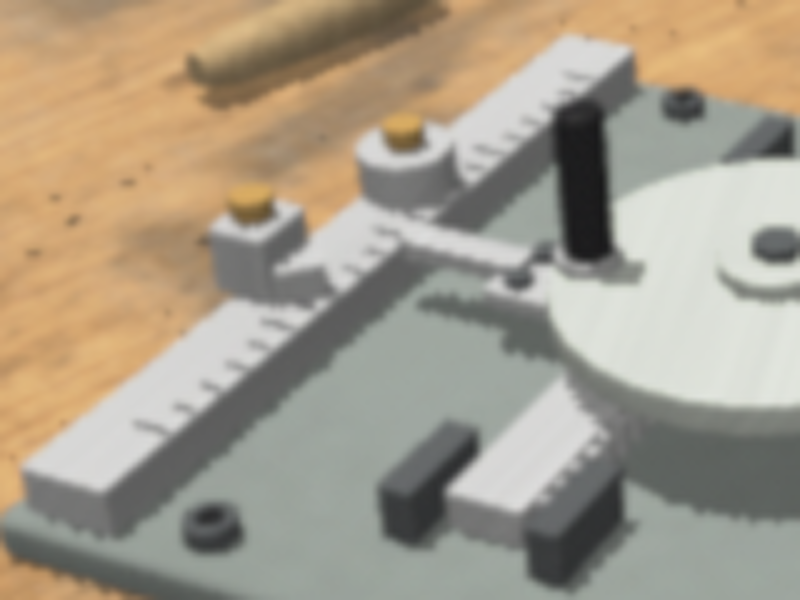

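The pointed rider is the left one (+y half): its nose tip is at crop (208,150), and the pointer tip is at crop (266,150). The drum is at (312,88). Next I'll convert these to world positions.

```bash
cat > h.py <<'E'
from workcell import *
import cv2,numpy as np
def ray(n,px,z):
    c=calibration(n);T=np.array(c['camera_from_world']);f=240/np.tan(np.radians(c['vfov']/2))
    d=T[:3,:3].T@np.array([(px[0]-c['cx'])/f,(px[1]-c['cy'])/f,1]);o=-T[:3,:3].T@T[:3,3]
    return o+d*(z-o[2])/d[2]
def proj(n,p):
    c=calibration(n);T=np.array(c['camera_from_world']);f=240/np.tan(np.radians(c['vfov']/2))
    q=T[:3,:3]@p+T[:3,3];return q[:2]/q[2]*f+[c['cx'],c['cy']]
E
python3 - <<'E'
from h import *
C=lambda u,v:(135+u/3.87-.4,160+v/3.87-.4)
a,b=ray("top",C(125,578),12e-3),ray("top",C(635,430),12e-3)
r1,r2=ray("top",C(22,165),26e-3),ray("top",C(512,22),26e-3)
for p,q in((a,b),(r1,r2)):
    d=p-q;print(p,q,np.linalg.norm(d),np.degrees(np.arctan2(-d[0],d[1])))
yaw=np.arctan2(-(a-b)[0]-(r1-r2)[0],(a-b+r1-r2)[1]);c,s=np.cos(yaw),np.sin(yaw);R=np.array([[c,-s],[s,c]]);print(np.degrees(yaw))
w=ray("top",C(328,358),54e-3)[:2];print("wheel",w)
G=(w+R@[.03,0])
for n,p,z in(("tip",(266,149),.03),("mark",(208,150),.031),("peg1",(253,253),.09),("peg2",(422,338),.09),("peg3",(255,446),.09),("nearL",(125,578),.012),("railR",(512,22),.026)):
    W=ray("top",C(*p),z);g=R.T@(W[:2]-G);pp=g+[.03,0];print(n,W.round(4),"gauge",g.round(4),"ang",np.degrees(np.arctan2(pp[1],pp[0])),np.linalg.norm(pp))
# scene check
S=lambda u,v:(110+u/5-.4,250+v/5-.4)
for n,p,z in(("tip",(383,221),.03),("mark",(325,290),.031),("peg",(580,108),.09)):
    W=ray("scene",S(*p),z);print(n,W.round(4),"gauge",(R.T@(W[:2]-G)).round(4))
E
```

```text
[0.41430081 0.13968059 0.012     ] [ 0.48773129 -0.10395432  0.012     ] 0.25446022859223616 16.772572512121098
[0.61401646 0.19852038 0.026     ] [ 0.68977487 -0.03978125  0.026     ] 0.2500539962565995 17.63596668731957
17.200499252789296
wheel [0.51608182 0.03832626]
tip [0.6223 0.0784 0.03  ] gauge [0.0833 0.0068] ang 3.4539909049633266 0.11354700077172143
mark [0.6213 0.1064 0.031 ] gauge [0.0906 0.0339] ang 15.715547691061333 0.12531608686987633
peg1 [0.5588 0.0668 0.09  ] gauge [0.0192 0.0145] ang 16.453950455541413 0.05129687130098222
peg2 [ 0.5207 -0.011   0.09  ] gauge [-0.0402 -0.0485] ang -101.88369877687283 0.049517569626617006
peg3 [0.4715 0.0613 0.09  ] gauge [-0.0658  0.0352] ang 135.5104934359894 0.05016130587494138
nearL [0.4143 0.1397 0.012 ] gauge [-0.0973  0.1269] ang 117.91984701212827 0.1436386988801709
railR [ 0.6898 -0.0398  0.026 ] gauge [ 0.1128 -0.126 ] ang -41.413329692956154 0.19044699316040412
tip [0.6375 0.076  0.03  ] gauge [0.0971 0.0001]
mark [0.6193 0.1091 0.031 ] gauge [0.0896 0.0371]
peg [0.5592 0.0671 0.09  ] gauge [0.0197 0.0147]
```

Pointer ≈ +6 mm and mark ≈ +34 mm, so the wheel needs about +1.4 rad. I'll push the far peg with the shut fingers at z≈0.064, starting from (0.587, 0.063).

```bash
python3 -m pendant '[{"delta_pos":[-0.216,-0.153,0],"rot":[0,0,0]},{"delta_pos":[-0.216,-0.153,0],"rot":[0,0,0]},{"delta_pos":[-0.216,-0.153,0],"rot":[0,0,0]},{"delta_pos":[-0.216,-0.153,0],"rot":[0,0,0]},{"delta_pos":[-0.216,-0.153,0],"rot":[0,0,0]}]' 0 20
python3 -m pendant '[{"delta_pos":[-0.216,-0.153,0],"rot":[0,0,0]},{"delta_pos":[-0.216,-0.153,0],"rot":[0,0,0]},{"delta_pos":[-0.216,-0.153,0],"rot":[0,0,0]},{"delta_pos":[-0.216,-0.153,0],"rot":[0,0,0]},{"delta_pos":[-0.216,-0.153,0],"rot":[0,0,0]}]'
python3 -m pendant '[{"delta_pos":[-0.216,-0.153,0],"rot":[0,0,-0.079]},{"delta_pos":[-0.216,-0.153,0],"rot":[0,0,-0.079]},{"delta_pos":[-0.216,-0.153,0],"rot":[0,0,-0.079]},{"delta_pos":[-0.216,-0.153,0],"rot":[0,0,-0.079]},{"delta_pos":[-0.216,-0.153,0],"rot":[0,0,-0.079]}]'
```

```text
t: 0.6
tool_pos: [0.3663, 0.4142, 0.2185]
tool_rot: [[-0.92, 0.392, 0.002], [0.392, 0.92, -0.005], [-0.004, -0.004, -1.0]]
contact_force: [0.4, -0.0, 0.6]
opening: 0.0575
grasp_force: 0.0
t: 1.1
tool_pos: [0.4778, 0.2351, 0.2185]
tool_rot: [[-0.92, 0.392, 0.002], [0.392, 0.92, -0.004], [-0.003, -0.003, -1.0]]
contact_force: [-0.2, 0.4, 0.9]
opening: 0.0176
grasp_force: 0.0
t: 1.6
tool_pos: [0.5896, 0.0557, 0.2181]
tool_rot: [[-0.962, 0.274, 0.001], [0.274, 0.962, -0.005], [-0.002, -0.004, -1.0]]
contact_force: [-0.5, -0.7, -0.5]
opening: 0.0007
grasp_force: 0.0
```

```bash
python3 -m pendant '[{"delta_pos":[0,0.0075,0.05],"rot":[0,0,0]},{"delta_pos":[0,0.0075,0.1],"rot":[0,0,0]},{"delta_pos":[0,0.0075,0.15],"rot":[0,0,0]},{"delta_pos":[0,0.0075,0.192],"rot":[0,0,0]},{"delta_pos":[0,0.0075,0.192],"rot":[0,0,0]}]'
python3 -m pendant '[{"delta_pos":[0.015,0,0],"rot":[0,0,0]},{"delta_pos":[0.015,0,0],"rot":[0,0,0]},{"delta_pos":[0.015,0,0],"rot":[0,0,0]}]'
python3 - <<'E'
from h import *
for n in("top",):
    a=grab_frame(n);cv2.imwrite("pics/t1.png",cv2.resize(a[160:315,135:305],(658,600),interpolation=cv2.INTER_CUBIC))
E
```

```text
t: 2.1
tool_pos: [0.5843, 0.0699, 0.0602]
tool_rot: [[-0.965, 0.264, -0.012], [0.264, 0.965, -0.0], [0.011, -0.003, -1.0]]
contact_force: [-1.0, -1.1, 0.6]
opening: 0.0006
grasp_force: 0.0
t: 2.4
tool_pos: [0.5781, 0.0727, 0.0667]
tool_rot: [[-0.964, 0.265, 0.002], [0.265, 0.964, 0.001], [-0.002, 0.001, -1.0]]
contact_force: [-0.0, 0.1, -0.6]
opening: 0.0005
grasp_force: 0.0
```

View pics/t1.png

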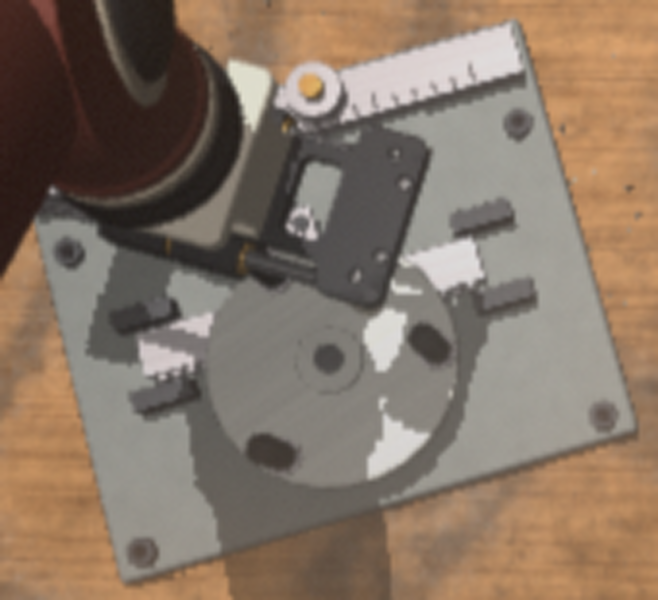

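The gripper hides the peg, but pegs 2 (430,342) and 3 (268,450) haven't moved. Now I'll push along tool x.

```bash
python3 -m pendant '[{"delta_pos":[0.01,-0.006,0],"rot":[0,0,0]},{"delta_pos":[0.02,-0.006,0],"rot":[0,0,0]},{"delta_pos":[0.03,-0.006,0],"rot":[0,0,0]},{"delta_pos":[0.04,-0.006,0],"rot":[0,0,0]},{"delta_pos":[0.05,-0.006,0],"rot":[0,0,0]}]'
python3 -m pendant '[{"delta_pos":[0.005,0,0],"rot":[0,0,0]},{"delta_pos":[0.01,0,0],"rot":[0,0,0]},{"delta_pos":[0.015,0,0],"rot":[0,0,0]},{"delta_pos":[0.015,0,0],"rot":[0,0,0]},{"delta_pos":[0.015,0,0],"rot":[0,0,0]}]'
python3 - <<'E'
from h import *
a=grab_frame("top");cv2.imwrite("pics/t2.png",cv2.resize(a[160:315,135:305],(658,600),interpolation=cv2.INTER_CUBIC))
E
```

```text
t: 2.95
tool_pos: [0.5445, 0.0812, 0.068]
tool_rot: [[-0.964, 0.264, 0.017], [0.264, 0.964, 0.005], [-0.015, 0.01, -1.0]]
contact_force: [5.6, 1.3, 1.2]
opening: 0.0002
grasp_force: 2.4
t: 3.45
tool_pos: [0.5257, 0.0802, 0.0651]
tool_rot: [[-0.964, 0.266, -0.0], [0.266, 0.964, -0.001], [-0.0, -0.001, -1.0]]
contact_force: [4.0, 0.4, 3.3]
opening: 0.0005
grasp_force: 1.7
```

View pics/t2.png

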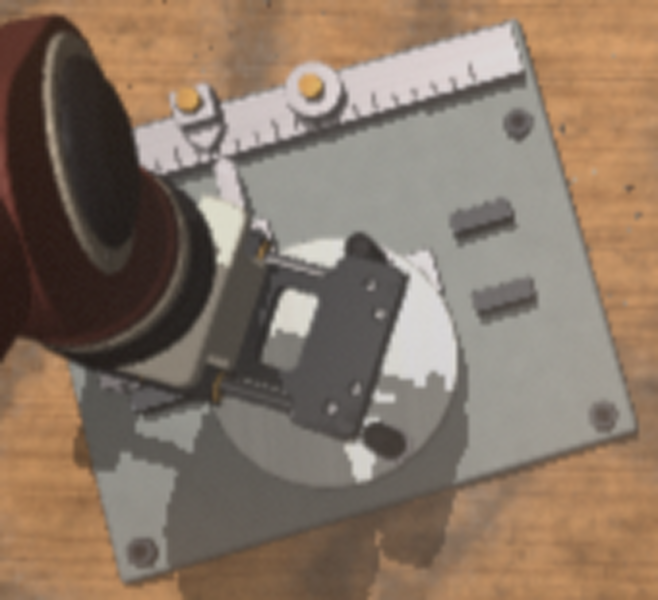

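The wheel turned: the pointer tip is now near crop (222,160) and the mark is still at (208,150). I'll work out the remaining distance.

Run:
```python
from h import *
C=lambda u,v:(135+u/3.87-.4,160+v/3.87-.4)
yaw=np.radians(17.2);ey=np.array([-np.sin(yaw),np.cos(yaw)]);w=np.array([.516,.0383])
m=ray("top",C(208,151),.031)[:2]
for p in((222,160),(224,159)):print((m-ray("top",C(*p),.03)[:2])@ey)
for p in((385,440),(365,247)):
    d=ray("top",C(*p),.09)[:2]-w;print(np.degrees(np.arctan2(d[1],d[0]))-17.2,np.linalg.norm(d))
t=np.array([-.964,.266]);print((get_obs()['tool_pos'][:2]-w)@t)
```

```text
0.005259502796280939
0.0063179191133954
-157.31739659331527 0.053834222946317206
-42.72964695089737 0.05102998525510996
0.001771743391577254
```

About 5.8 mm remains (≈0.29 rad), which is ≈12 mm of push. After that I'll back off and look.

```bash
python3 -m pendant '[{"delta_pos":[0.005,0,0],"rot":[0,0,0]},{"delta_pos":[0.01,0,0],"rot":[0,0,0]},{"delta_pos":[0.0145,0,0],"rot":[0,0,0]},{"delta_pos":[0.0145,0,0],"rot":[0,0,0]},{"delta_pos":[0.0145,0,0],"rot":[0,0,0]}]'
python3 -m pendant '[{"delta_pos":[-0.01,0,0],"rot":[0,0,0]},{"delta_pos":[-0.01,0,0],"rot":[0,0,0]},{"delta_pos":[-0.01,0,0],"rot":[0,0,0]}]'
python3 - <<'E'
from h import *
a=grab_frame("top");cv2.imwrite("pics/t3.png",cv2.resize(a[180:225,165:225],(800,600),interpolation=cv2.INTER_CUBIC))
E
```

```text
t: 4.0
tool_pos: [0.5152, 0.0794, 0.0649]
tool_rot: [[-0.963, 0.269, 0.001], [0.269, 0.963, -0.005], [-0.002, -0.005, -1.0]]
contact_force: [3.7, -7.6, 3.1]
opening: 0.0004
grasp_force: 3.2
t: 4.3
tool_pos: [0.5201, 0.0824, 0.064]
tool_rot: [[-0.964, 0.265, -0.005], [0.265, 0.964, 0.0], [0.005, -0.001, -1.0]]
contact_force: [-0.1, -0.7, -0.4]
opening: 0.0007
grasp_force: 0.0
```

View pics/t3.png

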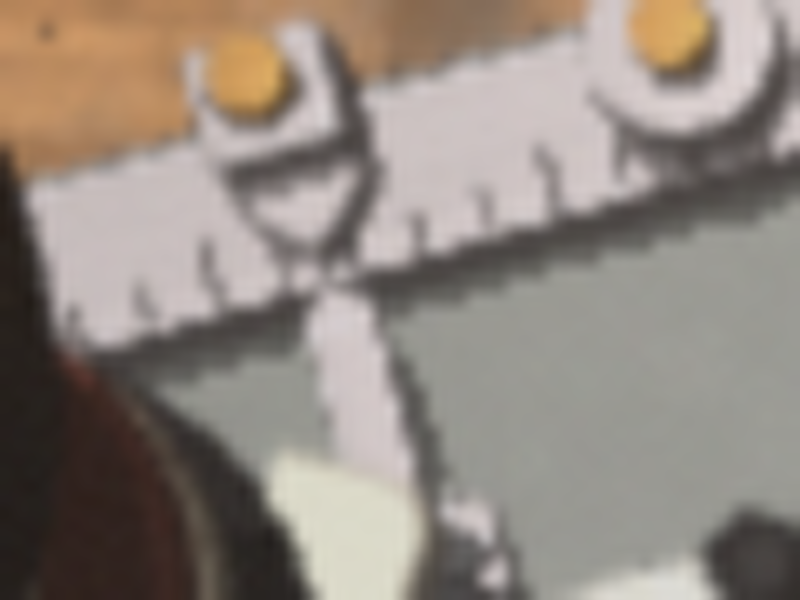

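The pointer tip at crop (333,280) is nearly opposite the nose tip at ≈(318,258), within about 1.5 mm. I'll back off and lift clear for an unobstructed measurement.

```bash
python3 -m pendant '[{"delta_pos":[-0.02,0,0],"rot":[0,0,0]},{"delta_pos":[-0.02,0,-0.05],"rot":[0,0,0]},{"delta_pos":[-0.02,0,-0.1],"rot":[0,0,0]},{"delta_pos":[-0.02,0,-0.15],"rot":[0,0,0]},{"delta_pos":[-0.02,0,-0.2],"rot":[0,0,0]}]'
python3 -m pendant '[{"delta_pos":[0.06,0.05,0],"rot":[0,0,0]},{"delta_pos":[0.1,0.1,0],"rot":[0,0,0]},{"delta_pos":[0.14,0.14,0],"rot":[0,0,0]},{"delta_pos":[0.18,0.18,0],"rot":[0,0,0]},{"delta_pos":[0.18,0.18,0],"rot":[0,0,0]}]'
python3 - <<'E'
from h import *
t=np.mean([grab_frame("top").astype(float) for _ in range(2)],0).astype(np.uint8);s=grab_frame("scene")
cv2.imwrite("pics/t4f.png",t);cv2.imwrite("pics/s4f.png",s)
A=cv2.resize(t[183:228,170:220],(500,450),interpolation=cv2.INTER_CUBIC)
B=cv2.resize(s[280:330,140:170],(270,450),interpolation=cv2.INTER_CUBIC)
cv2.imwrite("pics/t4.png",np.hstack([A,B]))
E
```

```text
t: 4.85
tool_pos: [0.5362, 0.0783, 0.226]
tool_rot: [[-0.964, 0.264, -0.003], [0.264, 0.964, 0.0], [0.003, -0.001, -1.0]]
contact_force: [0.2, 0.2, -0.3]
opening: 0.0007
grasp_force: 0.0
t: 5.35
tool_pos: [0.4309, 0.2625, 0.2246]
tool_rot: [[-0.968, 0.251, -0.005], [0.251, 0.968, 0.004], [0.006, 0.002, -1.0]]
contact_force: [-0.4, 0.1, -0.0]
opening: 0.0003
grasp_force: 0.0
```

View pics/t4.png

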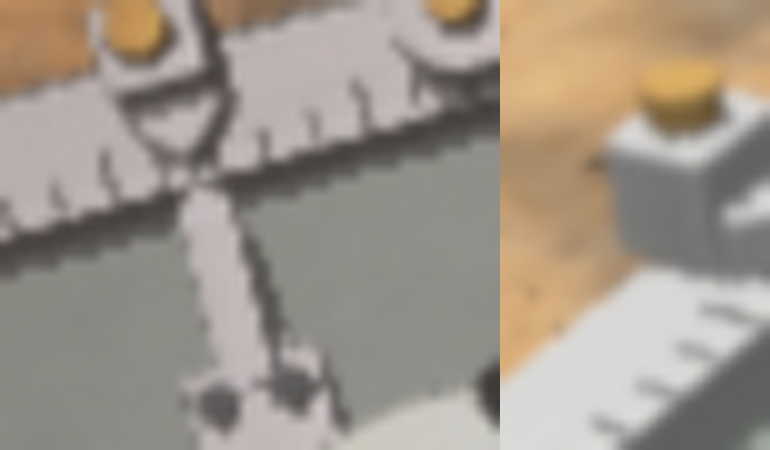

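Top view: the pointer tip is at crop (196,178) and the nose apex at ≈(184,157), leaving about 1 mm along the rule. I'll cross-check with the scene view.

Run:
```python
from h import *
s=cv2.imread("pics/s4f.png");cv2.imwrite("pics/s4.png",cv2.resize(s[285:330,145:205],(800,600),interpolation=cv2.INTER_CUBIC))
yaw=np.radians(17.2);ey=np.array([-np.sin(yaw),np.cos(yaw)])
C=lambda u,v:(170+u/10-.45,183+v/10-.45)
for m in((184,157),(188,160)):
  for p in((196,178),(199,177)):print((ray("top",C(*p),.03)-ray("top",C(*m),.031))[:2]@ey)
m=ray("top",C(185,158),.031)
print(proj("scene",m),(proj("scene",m)-[145,285]+.5)*13.33)
```

```text
-0.0009874892819307529
-0.0015780878202329512
-0.0004046101199682277
-0.0009952086582704263
[175.01481269 306.42360049] [406.76245318 292.24159453]
```

View pics/s4.png

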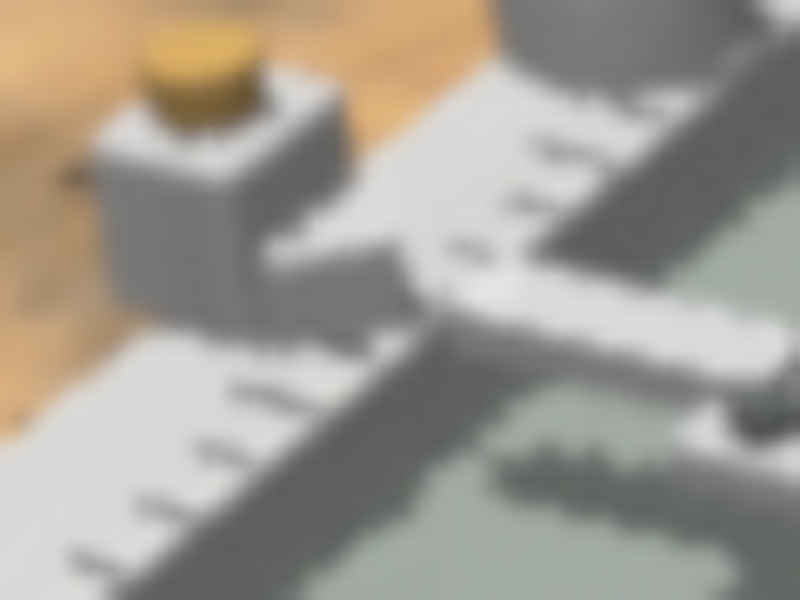

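The two views bracket zero (about −1 mm and +1.5 mm; the nose's height accounts for the gap), so the pointer is aligned to within about 1 mm. The arm is clear and still, so I'm handing in.

```bash
python3 -m pendant '[{"delta_pos":[0,0,0],"rot":[0,0,0]},{"delta_pos":[0,0,0],"rot":[0,0,0]},{"delta_pos":[0,0,0],"rot":[0,0,0]}]' && python3 -c "
from workcell import *
print(close_job())"
```

```text
t: 5.8
tool_pos: [0.4378, 0.2534, 0.225]
tool_rot: [[-0.963, 0.268, -0.0], [0.268, 0.963, -0.001], [-0.0, -0.001, -1.0]]
contact_force: [0.2, -0.1, 0.3]
opening: 0.0003
grasp_force: 0.0
the job is handed in; nothing more can be done
None
```

I set the gauge by the handwheel alone and handed it in at 5.8 s, with the pointer about 1 mm or less from the pointed rider's tip by the camera views (no verdict was returned), the arm clear and at rest, and the clamp and block never approached.

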